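Open the squeeze-cap jar on the casting bench

ROBOT

A 6-joint arm with a two-finger parallel gripper is mounted at the origin on the work surface. World frame = base frame: x ahead of the robot, y to its left, z up, the work surface at z = 0. Lengths are in m, angles in rad, forces in N, time in s.
With the tool pointing down it reaches from about 0.3 to 0.775 m from the base axis. Payload 14.6 kg.
Tool frame: the origin (TCP) lies at the very end of the fingers, on their centre line; the grasp point (between the pads) lies 19 mm behind it; x points along the fingers, y is the direction in which the jaws open and shut, and the axes are right-handed (so a half turn about x gives the same grasp; the last joint's range is limited). The gripper opens to 94 mm and grips with 3 to 60 N. Pads are 16 mm wide; open, the fingers measure 119 mm over their backs; the gripper's body (75 mm by 177 mm) begins 78 mm behind the grasp point.
Start: joints at [1.07, 0.3, 1.521, -0, 1.321, -0.067], TCP at [0.231, 0.499, 0.205] pointing down, gripper open.
Joint ranges: [-3.03, 3.03], [-0.79, 2.21], [0.23, 2.52], [-1.04, 4.18], [0, 3.07], [-2.55, 2.55]. Speed limits (rad/s): [2.22, 2.22, 2.57, 3.14, 3.14, 3.14].

INTERFACE

Orientations are given as [roll, pitch, yaw] about the fixed x, y, z axes, in that order (R = Rz(yaw) Ry(pitch) Rx(roll)).
In Python, from station import ctrl, viewer, hand_in gives the robot as it stands. The module is installed in compiled form; this text tells all that it offers.
- The arm moves only by the tool play_rows, never from a script. Its argument "deltas" is a list that holds one entry, the list of rows, each a list of 7 numbers: the shift along the tool's x, y, z in mm, then the turn, a rotation vector about the tool's x, y, z in rad, then the finger opening in mm, from 0 to 94. In form: [[[dx, dy, dz, ax, ay, az, gripper], ...]]. A call has 1 to 10 rows; each row shifts and turns the commanded pose from where the row before left it, along the tool's axes as they then stand; what a row does not reach is not made up. A row lasts 1/10 s, in which the tool goes at most 50 mm and 8.59 degrees, less where a joint would pass 70% of its speed; a pose out of reach is approached as far as the arm can. A call with a gripper value outside its range is refused whole. The fingers move at their own pace and stop on an object; "grip_force" is the grip in N (left out, the last holds). Time passes only in rows, so rows that do not move let the fingers close. It gives the time, the measured TCP pose, the force and the opening at its end, in the units of the state.
- ctrl.get_obs(): the state, without advancing time (a new reading comes with each control period).
- viewer.camera(name): name is "scene" or "side" or "wrist"; returns a dict with "img" (384x512x3 uint8, red, green, blue), "fx", "fy", "cx", "cy" (pixels), "rvec" (rotation vector, rad) and "tvec" (3), from world to camera coordinates, as OpenCV has them. Camera axes: x right, y down, z forward; pixel columns grow to the right and rows downward; lengths in m; the calibration is good to about 2 mm. A picture is of the moment at which its call begins. There is no depth.
- hand_in(): hands the job in, once; it reports no verdict.
The state is a dict: "time_s": time; "qpos": joint angles; "joint_vel": joint speeds; "tau": joint torques, N m; "ee_pos": TCP position; "eef_rot": TCP orientation; "force": force on the tool from outside, world axes, zero at the start; "moment": the same for the moment, N m; "grip_width": finger opening in m.
Only numpy, scipy, OpenCV 4.12 (cv2) and the standard library are available. Lean on these libraries where they do the work, as an engineer would, in place of code of your own. Each camera call takes 0.05 s, during which the arm holds its last target.

TASK

Open the hardener jar on the casting bench: squeeze the two yellow side tabs of its red safety cap inward, keep them squeezed while you turn the cap about a fifth of a turn anticlockwise (seen from above), and lift it off. Set the cap down gently (do not drop it), right way up and flat, in the empty light grey dish and let go of it; leave the plaster rosette in the other dish, and the brush, blue bar and terracotta pot, where they are.

Things in the scene. Friction and masses are not known exactly. Their poses are not given: they have to be found in the camera images.
- jar: white plastic jar with a blue band, diameter 90, screwed down in a square plywood block 130 x 130 x 30; it cannot move. Origin: centre of the block's underside, on the bench; z up. The shoulder (top of the wide part) is at height 118, the neck (diameter 30) ends at 153. The neck frees the cap upward once it is turned 50 to 120 degrees anticlockwise from its start; clockwise is blocked
- cap: red round safety cap, 48 across, 38 tall, 60 to 130 g with its two yellow tabs on its -y and +y sides; a low rib on top runs along x. Origin: centre of the skirt's lower edge, z up. It starts seated on the jar, origin at height 119, axes parallel to the jar's within 2 degrees, about 1 of play. On a flat surface it rests on its skirt, origin at that surface
- tab_left (a joint): inward travel in m of the yellow tab on the cap's +y side: 0 out, 0.006 fully in; spring about 3 N at rest to 7 N fully in
- tab_right (a joint): the same for the tab on the cap's -y side
- dish_empty: round light grey plastic dish, empty, fixed to the bench: 172 across the rim, 22 high, flat inner floor of diameter 140 at height 5. Origin: centre of its underside, on the bench
- dish_full: identical light grey dish that holds the plaster rosette; fixed to the bench. Origin: centre of its underside
- rosette: off-white round plaster casting, diameter 68, 28 tall, lying in dish_full; origin: centre of its underside
- brush: brush with wooden handle lying on the bench, 200 long along its x axis; origin: under its middle, on the bench
- bar: blue steel bar lying on the bench, 30 x 200 x 20 (x, y, z); origin: centre of its underside
- pot: small terracotta pot standing on the bench, diameter 104 at the rim, 92 tall; origin: centre of its underside
- tab_left_face (a point): middle of the outer face of the yellow tab on the cap's +y side, 20 above and 31 out from the cap's origin; moves with the tab. The flat face is 18 wide (along x) and spans 8 to 32 above the cap's origin. Over both faces: 62 at rest, 50 fully squeezed. A foot 8 wide hangs below the face
- tab_right_face (a point): the same on the cap's -y side. On the jar's shoulder, just anticlockwise of each foot, stands a white safety post, 8 tall, 26 to 33 from the axis: it blocks the foot until that tab is in by about 4.5. Fingertips kept 10 or more above the cap's origin pass over the posts
- cap_top (a point): centre of the cap's flat top, 38 above the cap's origin
Mind the look-alikes: they are no part of the job. Several things look just like the jar: the one meant starts farthest to the robot's right.

How it is judged:
By the outcome, as a careful person would: the job done as asked, in the order asked, and still so for the second after the job is handed in, with the robot touching nothing.
It also fails if it takes over 45 s, if anything falls off the work surface, if the arm or the gripper's body presses on something with over 40 N, if the wrist force passes 120 N, or if a joint passes its speed limit or range.

## Working session

There is one attempt and no reset: what is moved stays moved. The work goes in short steps, Python scripts to look and compute and a tool call to move; the robot and the scene stay as the last step left them, time stands still between calls to the robot, and variables do not carry over. Pictures are saved under pics/ and viewed, and the job is handed in when it is done.

Besides the shell and the picture viewer there is one more tool, called after "Request:" as name(argument=value, ...), one argument or row to a line, values as JSON. play_rows: Moves the arm, as the interface text tells. Its arguments: {"type":"object","properties":{"deltas":{"type":"array","items":{"type":"array","items":{"type":"array","items":{"type":"number"}}}},"grip_force":{"type":"number"}},"required":["deltas"]}

```bash
mkdir -p pics; cat > h.py <<'E'
import numpy as np, cv2
from station import ctrl, viewer, hand_in
def shot(n,f):
    c=viewer.camera(n); cv2.imwrite('pics/'+f+'.png',c['img'][:,:,::-1]); np.savez('pics/'+f+'.npz',**c); return c
def load(f): return dict(np.load('pics/'+f+'.npz'))
def ray(c,u,v):
    R,_=cv2.Rodrigues(c['rvec']); t=np.array(c['tvec']).reshape(3)
    d=R.T@np.array([(u-c['cx'])/c['fx'],(v-c['cy'])/c['fy'],1]); return -R.T@t,d
def onz(c,u,v,z):
    o,d=ray(c,u,v); return o+d*(z-o[2])/d[2]
def proj(c,p):
    R,_=cv2.Rodrigues(c['rvec']); q=R@np.array(p)+np.array(c['tvec']).reshape(3)
    return q[0]/q[2]*c['fx']+c['cx'],q[1]/q[2]*c['fy']+c['cy']
E
python3 - <<'E'
from h import *
for n in ['scene','side','wrist']:
    c=shot(n,n+'0'); print(n,c['fx'],ray(c,256,192))
print(ctrl.get_obs())
E
```

```text
scene 391.85936220566543 (array([1.09385166, 0.32426155, 0.93951783]), array([-0.55966609, -0.27283697, -0.78252823]))
side 349.3396754362276 (array([-0.02457574, -0.65770344,  0.70041458]), array([ 0.50705429,  0.66094364, -0.55332133]))
wrist 285.8163476044326 (array([0.15886672, 0.53115339, 0.38359315]), array([ 0.23589136, -0.09689184, -0.96713401]))
{'time_s': 0.15, 'qpos': array([ 1.07040474e+00,  3.00321021e-01,  1.52138071e+00, -2.07854365e-05,
        1.32072086e+00, -6.66080207e-02]), 'joint_vel': array([-0.00015909, -0.00277405, -0.00018327,  0.0011057 , -0.00129663,
       -0.00059011]), 'tau': array([-3.57327217e-04, -5.31955075e+01, -3.52822530e+01,  7.07781245e-02,
        2.36326066e-02, -1.31121615e-04]), 'ee_pos': array([0.2310927 , 0.49889425, 0.20505343]), 'eef_rot': array([-1.61314864,  1.56996615, -2.04692706]), 'force': array([-0.17272058, -0.15182008, -0.06671799]), 'moment': array([-0.01126966, -0.00081621, -0.02635661]), 'grip_width': 0.09383850868721556}
```

View pics/scene0.png

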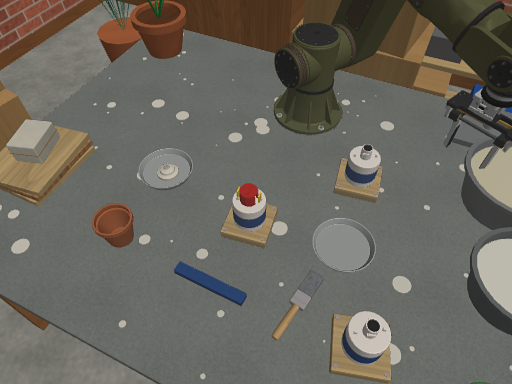

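View pics/side0.png

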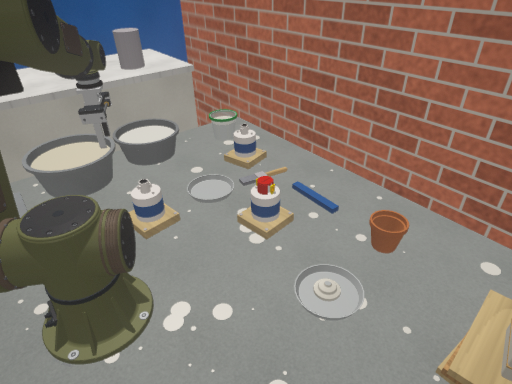

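View pics/wrist0.png

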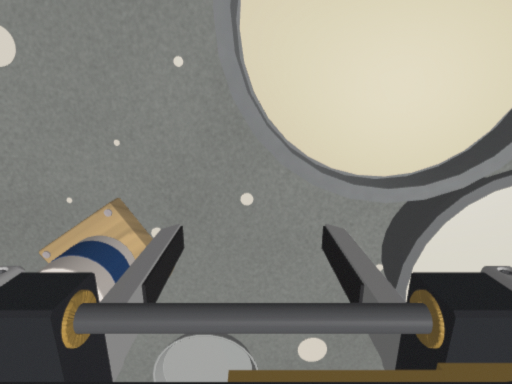

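The scene picture shows the capped jar at (249,200) with the red cap at (249,194). It is the rightmost of the three jars; the other two, at (363,165) and (368,335), have no caps. The empty dish is at (344,245), the full dish at (166,169), the brush at (298,305) and the bar at (210,283). I'll enlarge the cap next.

```bash
python3 - <<'E'
from h import *
a=load('scene0')['img'][170:250,210:290]; b=load('side0')['img'][165:245,225:305]
cv2.imwrite('pics/crop0.png',np.hstack([cv2.resize(x,(400,400),interpolation=cv2.INTER_CUBIC) for x in(a,b)])[:,:,::-1])
for n in('scene0','side0'):
    c=load(n);im=c['img'];hsv=cv2.cvtColor(im,cv2.COLOR_RGB2HSV)
    roi=np.zeros(im.shape[:2],np.uint8)
    if n=='scene0': roi[175:215,225:275]=255
    else: roi[170:205,245:290]=255
    h,s,v=cv2.split(hsv)
    red=(((h<6)|(h>172))&(s>150)&(v>70)).astype(np.uint8)*roi
    yel=((h>18)&(h<35)&(s>130)).astype(np.uint8)*roi
    for nm,m in(('red',red),('yel',yel)):
        k,l,st,ce=cv2.connectedComponentsWithStats(m)
        for i in range(1,k):
            if st[i,4]>3: print(n,nm,st[i],ce[i])
for n,(u,v) in {'scene0':(344,245),'side0':(211,188)}.items(): print(onz(load(n),u,v,.02))
for n,(u,v) in {'scene0':(249,187),'side0':(265,182)}.items(): print(onz(load(n),u,v,.157))
E
```

```text
scene0 red [240 184  18  22 332] [248.05722892 194.15963855]
scene0 yel [237 187   3  10  22] [237.81818182 191.59090909]
scene0 yel [258 192   3  11  21] [258.9047619  196.80952381]
side0 red [258 176  15  18 192] [263.81770833 183.61979167]
side0 yel [256 178   2   7   7] [256.14285714 181.        ]
side0 yel [270 184   5  10  35] [271.74285714 188.17142857]
[0.49951087 0.29806418 0.02      ]
[0.4904902  0.27918967 0.02      ]
[0.52706623 0.02800119 0.157     ]
[0.52648551 0.01616956 0.157     ]
```

View pics/crop0.png

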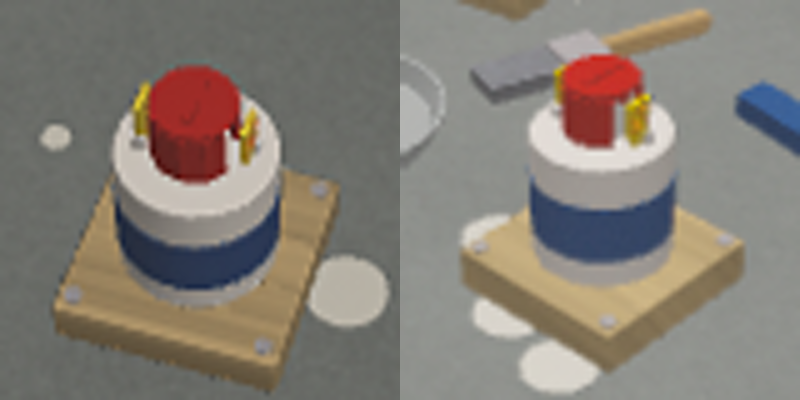

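The crop shows the tabs on the left and right of the cap: scene pixels (237.8,191.6) and (258.9,196.8). A white post stands next to the right tab. I'll estimate the yaw from the tabs and the block's corners.

```bash
python3 - <<'E'
from h import *
from scipy.spatial.transform import Rotation as R
s=load('scene0');d=load('side0')
P=[onz(s,*p,.03)for p in[(221,232),(265,244),(278,207)]]; print(P)
for a,b in((0,1),(1,2)): q=P[b]-P[a]; print('block',np.linalg.norm(q),np.degrees(np.arctan2(q[1],q[0])))
print('c',(P[0]+P[2])/2)
Q=[onz(d,*p,.03)for p in[(317,216),(347,233),(374,214)]]
Q=[onz(d,225+x/5,165+y/5,.03)for x,y in[(460,255),(608,345),(743,242)]] if 0 else [onz(d,225+x/5,165+y/5,.03)for x,y in[(60,255),(208,345),(343,242)]]
print(Q)
for a,b in((0,1),(1,2)): q=Q[b]-Q[a]; print('block',np.linalg.norm(q),np.degrees(np.arctan2(q[1],q[0])))
print('c',(Q[0]+Q[2])/2)
for c,ps in((s,[(237.8,191.6),(258.9,196.8)]),(d,[(256.1,181),(271.7,188.2)])):
    a,b=[onz(c,*p,.139)for p in ps]; q=b-a; print('tabs',a,b,(a+b)/2,np.linalg.norm(q),np.degrees(np.arctan2(q[1],q[0])))
# dish rim by ellipse
def seg(c,box):
    x0,y0,x1,y1=box
    im=c['img'][y0:y1,x0:x1]; g=cv2.cvtColor(im,cv2.COLOR_RGB2GRAY); print(g[::8,::10])
seg(s,(300,210,390,280))
print(R.from_euler('xyz',ctrl.get_obs()['eef_rot']).as_matrix().round(3))
E
```

```text
[array([ 0.61101002, -0.01903456,  0.03      ]), array([0.59381377, 0.10601682, 0.03      ]), array([0.46599723, 0.08820605, 0.03      ])]
block 0.1262282035599364 97.82983044314851
block 0.12905151070657667 -172.067125376097
c [0.53850362 0.03458575 0.03      ]
[array([0.45924928, 0.07403504, 0.03      ]), array([ 0.47590134, -0.05200024,  0.03      ]), array([ 0.60561309, -0.02928882,  0.03      ])]
block 0.12713057584737122 -82.4735507147334
block 0.13168503395784026 9.93133364409974
c [0.53243119 0.02237311 0.03      ]
tabs [0.5404826  0.00159795 0.139     ] [0.53240993 0.05878049 0.139     ] [0.53644626 0.03018922 0.139     ] 0.05774955319183376 98.0355481902625
tabs [0.52758824 0.06032623 0.139     ] [ 0.53798868 -0.00081029  0.139     ] [0.53278846 0.02975797 0.139     ] 0.062014858296791674 -80.3453642784098
[[107 108 107 111 105 107 108 109 104]
 [107 110 107 104 155 104 107 108 108]
 [104 109 135 144 139 142 107 111 109]
 [103 108 140 139 139 140 139 118 106]
 [103 103 139 139 139 139 139  85 107]
 [104 104 139 139 139 139 140  70 109]
 [106 110 116 139 139 139 139  72 105]
 [105 106 107 134 139 139 150 107 106]
 [105 100 110 109 111 108 107 106 109]]
[[-0.     0.42   0.907]
 [-0.001  0.907 -0.42 ]
 [-1.    -0.001 -0.   ]]
```

Request:
play_rows(
  deltas=[
    [[-7,-15,23.6,0,0,0,94],[-7,-15,23.6,0,0,0,94],[-7,-15,23.6,0,0,0,94],[-7,-15,23.6,0,0,0,94],[-7,-15,23.6,0,0,0,94],[-7,-15,23.6,0,0,0,94],[-7,-15,23.6,0,0,0,94],[-7,-15,23.6,0,0,0,94],[-7,-15,23.6,0,0,0,94],[-7,-15,23.6,0,0,0,94]],
  ],
  grip_force=25,
)

```text
time_s: 1.15
ee_pos: [0.3827, 0.2627, 0.2756]
eef_rot: [-2.125, 1.571, -2.559]
force: [0.5, -0.8, -0.2]
grip_width: 0.0941
```

Request:
play_rows(
  deltas=[
    [[0,-15,23.6,0,0,0,94],[0,-15,23.6,0,0,0,94],[0,-15,23.6,0,0,0,94],[0,-15,23.6,0,0,0,94],[0,-15,23.6,0,0,0,94],[0,-15,23.6,0,0,0,94],[0,-15,23.6,0,0,0,94],[0,-15,23.6,0,0,0,94],[0,-15,23.6,0,0,0,94],[0,-15,23.6,0,0,0,94]],
  ],
)

```text
time_s: 2.15
ee_pos: [0.5338, 0.0274, 0.2752]
eef_rot: [-2.799, 1.57, 3.05]
force: [0.2, 0.6, -0.2]
grip_width: 0.0941
```

Request:
play_rows(
  deltas=[
    [[0,0,0,0.128,0,0,94],[0,0,0,0.128,0,0,94],[0,0,0,0.128,0,0,94],[0,0,0,0.128,0,0,94],[0,0,0,0.128,0,0,94],[0,0,0,0.128,0,0,94],[0,0,0,0.128,0,0,94],[0,0,0,0.128,0,0,94],[0,0,0,0.128,0,0,94],[0,0,0,0.128,0,0,94]],
  ],
)

```text
time_s: 3.15
ee_pos: [0.5333, 0.0284, 0.2752]
eef_rot: [-1.419, 1.57, -3.138]
force: [-0.4, -0.1, -0.0]
grip_width: 0.0941
```

Request:
play_rows(
  deltas=[
    [[0,0,0,0.128,0,0,94],[0,0,0,0.128,0,0,94],[0,0,0,0.128,0,0,94],[0,0,0,0.128,0,0,94],[0,0,0,0.128,0,0,94],[0,0,0,0.128,0,0,94],[0,0,0,0.128,0,0,94],[0,0,0,0.128,0,0,94],[0,0,0,0.128,0,0,94],[0,0,0,0.128,0,0,94]],
  ],
)

```text
time_s: 4.15
ee_pos: [0.5333, 0.0285, 0.2752]
eef_rot: [-0.176, 1.57, 3.108]
force: [0.1, -0.3, -0.0]
grip_width: 0.094
```

```bash
python3 - <<'E'
from h import *
from scipy.spatial.transform import Rotation as R
for n in['wrist','scene']: shot(n,n+'1')
o=ctrl.get_obs(); M=R.from_euler('xyz',o['eef_rot']).as_matrix()
print(o['time_s'],o['ee_pos'],o['qpos'],M.round(4),np.degrees(np.arctan2(M[1,1],M[0,1])))
E
```

```text
4.25 [0.53328069 0.02843917 0.27522158] [-1.53142791e-02  2.19852542e-01  1.45993142e+00  8.64067921e-06
  1.46227205e+00  1.40978013e+00] [[-5.000e-04  1.452e-01 -9.894e-01]
 [ 0.000e+00 -9.894e-01 -1.452e-01]
 [-1.000e+00 -1.000e-04  5.000e-04]] -81.65194972563228
```

View pics/wrist1.png

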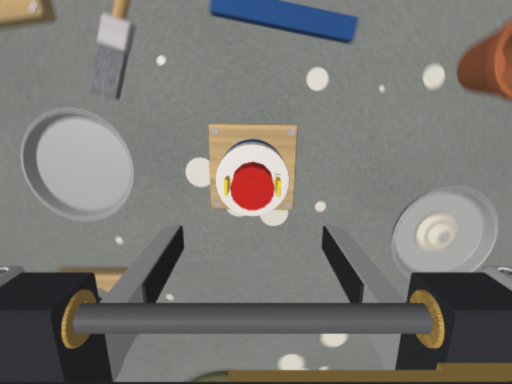

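View pics/scene1.png

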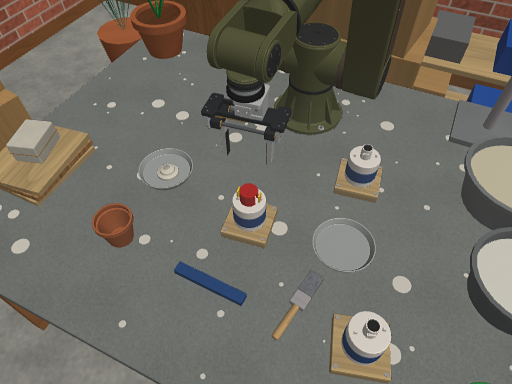

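In the wrist picture the cap is centred near (252,187), with tabs at (227,186) and (278,187). The empty dish is at (77,163) and the rosette dish at (445,235). I'll measure precisely from this view.

```bash
cat > m.py <<'E'
from h import *
def comps(im,kind,box,mn=5):
    x0,y0,x1,y1=box; h,s,v=[a.astype(int) for a in cv2.split(cv2.cvtColor(im,cv2.COLOR_RGB2HSV))]
    m={'red':((h<6)|(h>172))&(s>150)&(v>70),'yel':(h>20)&(h<35)&(s>170)&(v>110)}[kind].astype(np.uint8)
    r=np.zeros_like(m); r[y0:y1,x0:x1]=m[y0:y1,x0:x1]
    k,l,st,ce=cv2.connectedComponentsWithStats(r); return [(st[i],ce[i]) for i in range(1,k) if st[i,4]>=mn]
E
python3 - <<'E'
from m import *
c=load('wrist1'); im=c['img']
Y=comps(im,'yel',(210,160,300,210)); 
for k in('red','yel'): print(k,comps(im,k,(210,160,300,210)))
a,b=[onz(c,*y[1],.143) for y in Y[:2]]; q=b-a
print('tabs',a,b,(a+b)/2,np.linalg.norm(q),np.degrees(np.arctan2(q[1],q[0])))
g=cv2.cvtColor(im,cv2.COLOR_RGB2GRAY)
# dish floor
for n,f,seed in(('w','wrist1',(77,163)),('s','scene0',(344,245)),('d','side0',(211,188))):
    cc=load(f); gi=cv2.cvtColor(cc['img'],cv2.COLOR_RGB2GRAY); m=np.zeros((386,514),np.uint8)
    cv2.floodFill(gi.copy(),m,seed,255,6,6,4|cv2.FLOODFILL_MASK_ONLY|(255<<8)|cv2.FLOODFILL_FIXED_RANGE)
    k=m[1:-1,1:-1]; ct=max(cv2.findContours(k,cv2.RETR_EXTERNAL,cv2.CHAIN_APPROX_NONE)[0],key=cv2.contourArea)
    pts=np.array([onz(cc,*p[0],.005)[:2] for p in cv2.convexHull(ct)],np.float32)
    print(n,cv2.contourArea(ct),cv2.boundingRect(ct),cv2.minEnclosingCircle(pts),pts.mean(0),cv2.fitEllipse(pts))
# red top circle at z .157
k=(comps(im,'red',(210,160,300,210)))[0][0]; print(onz(c,k[0]+k[2]/2-.5,k[1]+k[3]/2-.5,.155))
E
```

```text
red [(array([ 231,  163,   43,   47, 1572], dtype=int32), array([251.95356234, 186.09223919]))]
yel [(array([225, 177,   4,  17,  55], dtype=int32), array([226.30909091, 184.90909091])), (array([275, 178,   5,  18,  65], dtype=int32), array([277.46153846, 186.04615385]))]
tabs [0.53251544 0.05710394 0.143     ] [5.39353391e-01 3.25684062e-04 1.43000000e-01] [0.53593442 0.02871481 0.143     ] 0.05718852994898536 -83.13279753169593
w 5599.5 (37, 119, 94, 89) ((0.4986589550971985, 0.2922058701515198), 0.07275724411010742) [0.5056803 0.2935875] ((0.49804744124412537, 0.2920929789543152), (0.14110903441905975, 0.14489376544952393), 7.465620994567871)
s 1928.0 (316, 219, 54, 52) ((0.488191694021225, 0.28640300035476685), 0.08344314247369766) [0.49661425 0.29227078] ((0.49205052852630615, 0.28857365250587463), (0.14446666836738586, 0.16408969461917877), 143.29335021972656)
d 555.0 (191, 180, 40, 19) ((0.4959145188331604, 0.2920689582824707), 0.07246153801679611) [0.4906374  0.29431748] ((0.49831005930900574, 0.29668959975242615), (0.1299801766872406, 0.14418794214725494), 63.170902252197266)
[0.53824417 0.02891208 0.155     ]
```

```bash
python3 - <<'E'
from h import *
c=load('wrist1'); cv2.imwrite('pics/wc.png',cv2.resize(c['img'][115:220,195:310],None,fx=6,fy=5.7,interpolation=cv2.INTER_CUBIC)[:,:,::-1])
E
```

```text
(no output)
```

View pics/wc.png

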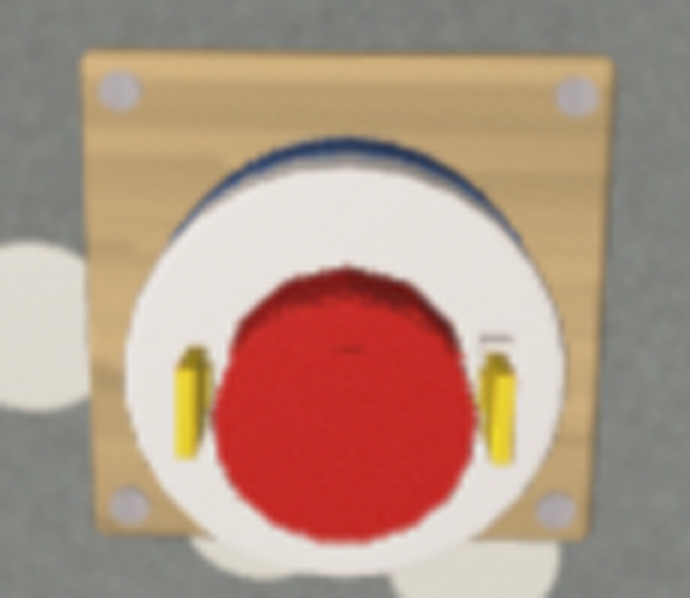

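Request:
play_rows(
  deltas=[
    [[16,0,-0.4,0.009,0,0,94],[16,0,-0.4,0.009,0,0,94],[16,0,-0.4,0,0,0,94],[16,0,-0.4,0,0,0,94],[16,0,-0.4,0,0,0,94],[16,0,-0.4,0,0,0,94],[16,0,-0.4,0,0,0,94],[16,0,0,0,0,0,94],[16,0,0,0,0,0,94],[0,0,0,0,0,0,94]],
  ],
)

```text
time_s: 5.25
ee_pos: [0.5351, 0.0288, 0.1295]
eef_rot: [-0.149, 1.567, 3.126]
force: [0.1, -0.4, 0.1]
grip_width: 0.0941
```

```bash
python3 - <<'E'
from m import *
from scipy.spatial.transform import Rotation as R
c=shot('wrist','wrist2'); s=shot('side','side2')
o=ctrl.get_obs(); M=R.from_euler('xyz',o['eef_rot']).as_matrix()
print(o['time_s'],o['ee_pos'],o['force'],np.degrees(np.arctan2(M[1,1],M[0,1])))
cv2.imwrite('pics/s2c.png',cv2.resize(s['img'][140:230,200:320],None,fx=6,fy=6,interpolation=cv2.INTER_CUBIC)[:,:,::-1])
Y=comps(c['img'],'yel',(150,100,360,290)); print(Y)
E
```

```text
5.35 [0.53622388 0.02881082 0.13179598] [-0.8116      0.10151662 -0.06243065] -82.43629998605012
[(array([201, 223,  13,  39, 343], dtype=int32), array([206.73469388, 241.0787172 ])), (array([291, 223,  12,  39, 335], dtype=int32), array([296.76716418, 241.20298507]))]
```

View pics/wrist2.png

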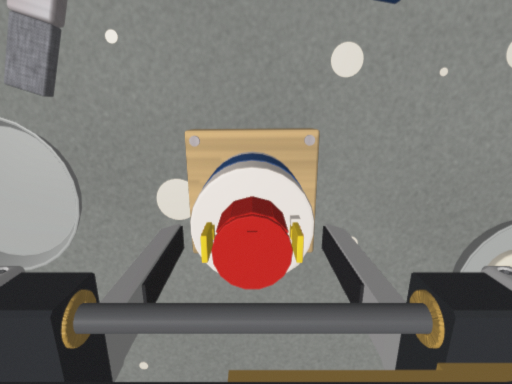

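View pics/s2c.png

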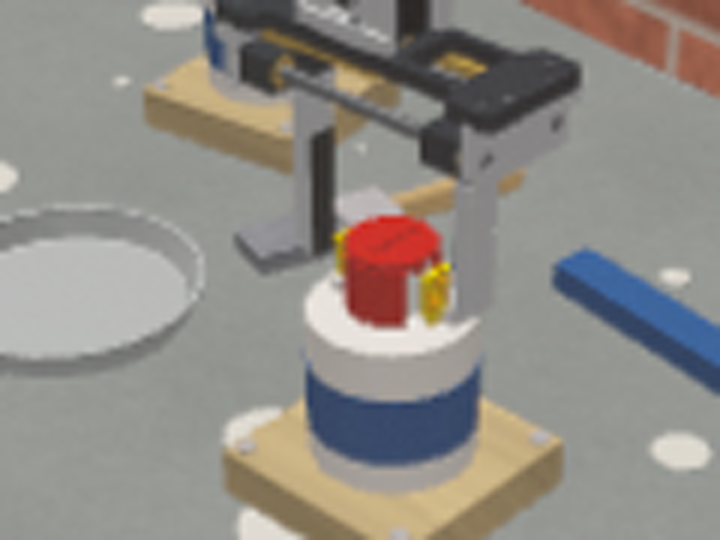

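```bash
python3 - <<'E'
from h import *
c=load('wrist2'); u=np.array([np.cos(np.radians(-82.4)),np.sin(np.radians(-82.4))]); p=np.array([.5362,.0288]); f=np.array([-u[1],u[0]])
for s in(-1,1):
  for w in(-9,9):
    for z in(.127,.151): q=p+s*.031*u+w/1000*f; print(s,w,z,np.round(proj(c,[*q,z]),1))
print(proj(c,[*p,.157]))
E
```

```text
-1 -9 0.127 [206.7 244.3]
-1 -9 0.151 [200.7 261.5]
-1 9 0.127 [205.6 219.9]
-1 9 0.151 [199.2 234.2]
1 -9 0.127 [296.5 244.4]
1 -9 0.151 [302.3 261.6]
1 9 0.127 [297.6 220. ]
1 9 0.151 [303.7 234.3]
(np.float64(251.41312984773586), np.float64(252.69698611781791))
```

The predicted tab positions match the picture to about a pixel, so I'll close the gripper.

Request:
play_rows(
  deltas=[
    [[0,0,0,0,0,0,70],[0,0,0,0,0,0,66],[0,0,0,0,0,0,62],[0,0,0,0,0,0,58],[0,0,0,0,0,0,54],[0,0,0,0,0,0,50],[0,0,0,0,0,0,46],[0,0,0,0,0,0,44],[0,0,0,0,0,0,44],[0,0,0,0,0,0,44]],
  ],
  grip_force=30,
)

```text
time_s: 6.35
ee_pos: [0.5362, 0.0293, 0.1319]
eef_rot: [-2.143, 1.57, 1.128]
force: [-1.5, 5.3, 6.6]
grip_width: 0.0493
```

```bash
python3 - <<'E'
from m import *
o=ctrl.get_obs(); print(o['time_s'],o['ee_pos'],o['force'],o['moment'],o['grip_width'])
c=shot('wrist','wrist3'); print(comps(c['img'],'yel',(150,100,360,290)))
E
```

```text
6.35 [0.53620387 0.02933622 0.13192544] [-1.52971249  5.33069897  6.58011035] [0.82112072 0.59254598 0.01509465] 0.04931376063282987
[(array([212, 224,   7,  22,  64], dtype=int32), array([214.28125, 234.5625 ])), (array([287, 224,   7,  23,  62], dtype=int32), array([290.30645161, 234.22580645]))]
```

View pics/wrist3.png

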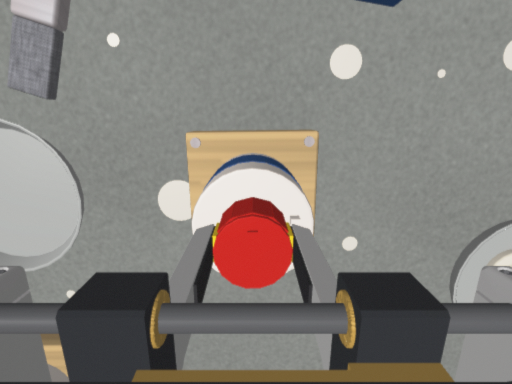

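Both tabs are fully in (opening 49.3 mm). Now I'll turn anticlockwise.

Request:
play_rows(
  deltas=[
    [[0,0,0,-0.05,0,0,44],[0,0,0,-0.08,0,0,44],[0,0,0,-0.08,0,0,44],[0,0,0,-0.08,0,0,44],[0,0,0,-0.08,0,0,44],[0,0,0,-0.08,0,0,44],[0,0,0,-0.08,0,0,44],[0,0,0,-0.08,0,0,44],[0,0,0,-0.08,0,0,44],[0,0,0,-0.08,0,0,44]],
  ],
)

```text
time_s: 7.4
ee_pos: [0.5365, 0.0289, 0.1319]
eef_rot: [2.34, 1.57, 0.102]
force: [0.1, 2.4, 4.3]
grip_width: 0.0488
```

```bash
python3 - <<'E'
from m import *
o=ctrl.get_obs(); print(o['time_s'],o['ee_pos'],o['force'],o['moment'],o['grip_width'],o['qpos'])
c=shot('wrist','wrist4'); print(comps(c['img'],'yel',(150,100,360,290)))
E
```

```text
7.4 [0.53648036 0.02887117 0.13190077] [0.09716396 2.44429126 4.2929569 ] [ 0.35252385  0.19411952 -0.08731956] 0.04884269344254687 [-1.44774298e-02  3.43389439e-01  1.64302628e+00  1.40351096e-04
  1.15407877e+00  6.53211310e-01]
[(array([212, 223,   7,  23,  65], dtype=int32), array([214.36923077, 234.33846154])), (array([287, 224,   7,  22,  58], dtype=int32), array([290.32758621, 233.93103448]))]
```

View pics/wrist4.png

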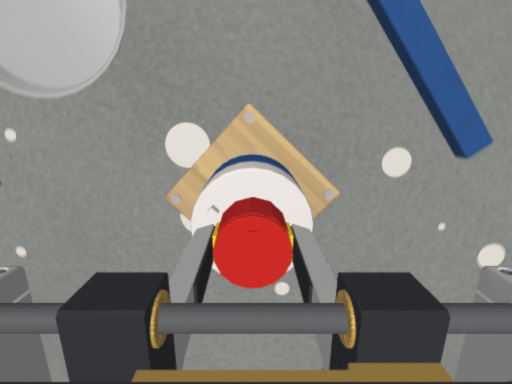

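The cap is turning with the gripper, about 44° so far. I'll continue to about 73°.

Request:
play_rows(
  deltas=[
    [[0,0,0,-0.08,0,0,44],[0,0,0,-0.08,0,0,44],[0,0,0,-0.08,0,0,44],[0,0,0,-0.08,0,0,44],[0,0,0,-0.08,0,0,44],[0,0,0,-0.08,0,0,44],[0,0,0,-0.02,0,0,44],[0,0,0,0,0,0,44]],
  ],
)

```text
time_s: 8.25
ee_pos: [0.5362, 0.029, 0.1319]
eef_rot: [2.241, 1.57, 0.499]
force: [-2.0, 3.3, 6.1]
grip_width: 0.0492
```

Request:
play_rows(
  deltas=[
    [[-2,0,0,0,0,0,44],[-4,0,0,0,0,0,44],[-5,0,0,0,0,0,44],[-5,0,0,0,0,0,44],[-5,0,0,0,0,0,44]],
  ],
)

```text
time_s: 8.75
ee_pos: [0.5361, 0.0288, 0.153]
eef_rot: [-1.324, 1.571, -3.066]
force: [0.3, -0.3, -1.1]
grip_width: 0.0489
```

```bash
python3 - <<'E'
from m import *
o=ctrl.get_obs(); print(o['time_s'],o['ee_pos'],o['force'],o['moment'],o['grip_width'],o['qpos'],o['eef_rot'])
c=shot('wrist','wrist5'); print(comps(c['img'],'yel',(150,100,360,290)))
s=shot('side','side5')
cv2.imwrite('pics/c5.png',np.hstack([c['img'],cv2.resize(s['img'][140:230,220:290],(280,384),interpolation=cv2.INTER_CUBIC)])[:,:,::-1])
E
```

```text
8.75 [0.53610985 0.02879918 0.15295507] [ 0.25170255 -0.33128122 -1.08972574] [-0.07229807  0.02455916 -0.02671018] 0.04888721944130581 [-1.45544526e-02  3.19878003e-01  1.62175537e+00 -5.38032640e-06
  1.20001465e+00  1.56642792e-01] [-1.3238463   1.57074072 -3.06583792]
[(array([212, 223,   7,  23,  66], dtype=int32), array([214.40909091, 234.31818182])), (array([287, 223,   7,  24,  65], dtype=int32), array([290.32307692, 233.93846154]))]
```

View pics/c5.png

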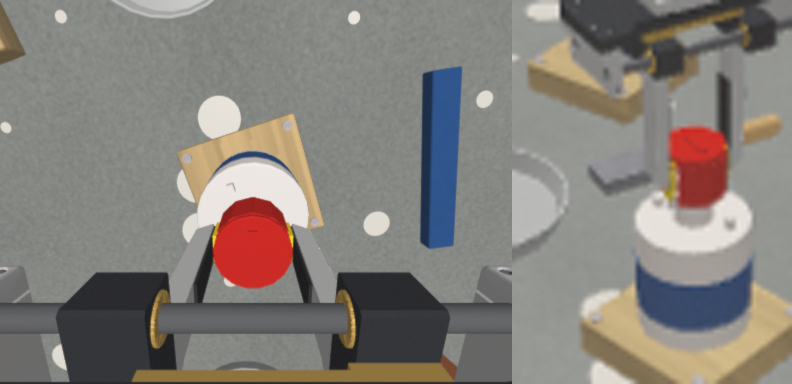

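The cap is free: the neck is visible under it and the load is about 1.1 N. Before carrying it over, I'll check the neighbouring jars' clearance around the dish.

```bash
python3 - <<'E'
from h import *
c=load('scene0');d=load('side0')
for n,(u,v) in {'jarB neck':(367,152),'jarC neck':(374,326)}.items(): print(n,onz(c,u,v,.153))
for n,(u,v) in {'jarB neck':(145,182),'jarC neck':(245,128)}.items(): print(n,onz(d,u,v,.153))
for p in [(303,272),(322,290),(275,336)]: print('brush',onz(c,*p,.01))
E
```

```text
jarB neck [0.27023652 0.26814319 0.153     ]
jarC neck [0.74074973 0.41413599 0.153     ]
jarB neck [0.25480118 0.25166545 0.153     ]
jarC neck [0.7233933  0.37880856 0.153     ]
brush [0.61698008 0.22612316 0.01      ]
brush [0.64311012 0.28775448 0.01      ]
brush [0.79934494 0.22703717 0.01      ]
```

Request:
play_rows(
  deltas=[
    [[-11,0,0,0,0,0,44],[-11,0,0,0,0,0,44],[-11,0,0,0,0,0,44],[-11,0,0,0,0,0,44],[-11,0,0,0,0,0,44],[-11,0,0,0,0,0,44],[-11,0,0,0,0,0,44],[-11,0,0,0,0,0,44]],
  ],
)

```text
time_s: 9.65
ee_pos: [0.5361, 0.0288, 0.2414]
eef_rot: [1.033, 1.571, -0.708]
force: [-0.7, 0.3, -0.2]
grip_width: 0.0489
```

Request:
play_rows(
  deltas=[
    [[0,-3,-9,0,0,0,44],[0,-5,-16,0,0,0,44],[0,-5,-16,0,0,0,44],[0,-5,-16,0,0,0,44],[0,-5,-16,0,0,0,44],[0,-5,-16,0,0,0,44],[0,-5,-16,0,0,0,44],[0,-5,-16,0,0,0,44],[0,-5,-16,0,0,0,44],[0,-5,-16,0,0,0,44]],
  ],
)

```text
time_s: 10.65
ee_pos: [0.5143, 0.189, 0.24]
eef_rot: [-1.23, 1.57, -2.972]
force: [0.3, -0.3, -1.4]
grip_width: 0.0487
```

Request:
play_rows(
  deltas=[
    [[0,-5,-16,0,0,0,44],[0,-5,-16,0,0,0,44],[0,-6,-16,0,0,0,44],[0,-6,-16,0,0,0,44],[0,-6,-16,0,0,0,44],[0,-6,-16,0,0,0,44],[0,0,-4,0,0,0,44],[0,0,0,0,0,0,44]],
  ],
)

```text
time_s: 11.45
ee_pos: [0.4983, 0.2926, 0.2403]
eef_rot: [-0.564, 1.571, -2.305]
force: [-0.6, -0.2, -1.1]
grip_width: 0.0493
```

```bash
python3 - <<'E'
from m import *
o=ctrl.get_obs(); print(o['time_s'],o['ee_pos'],o['force'],o['grip_width'],o['qpos'],o['eef_rot'])
c=shot('wrist','wrist6'); print(comps(c['img'],'yel',(150,100,360,290)))
gi=cv2.cvtColor(c['img'],cv2.COLOR_RGB2GRAY)
E
```

```text
11.45 [0.4983447  0.29261278 0.24025461] [-0.63535879 -0.20412253 -1.14317251] 0.0492758788900941 [ 4.67600749e-01  3.39326411e-01  1.38836878e+00 -9.48202982e-05
  1.41413977e+00  6.37744630e-01] [-0.56421665  1.57053655 -2.30514205]
[(array([212, 223,   7,  23,  70], dtype=int32), array([214.42857143, 234.1       ])), (array([287, 223,   7,  24,  67], dtype=int32), array([290.31343284, 233.8358209 ]))]
```

View pics/wrist6.png

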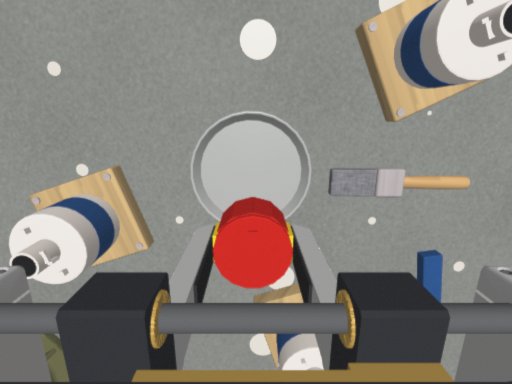

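The dish, at about (251,168), lines up with the held cap. Lowering now.

Request:
play_rows(
  deltas=[
    [[15,0,0,0,0,0,44],[25,0,0,0,0,0,44],[25,0,0,0,0,0,44],[25,0,0,0,0,0,44],[25,0,0,0,0,0,44],[25,0,0,0,0,0,44],[25,0,0,0,0,0,44],[20,0,0,0,0,0,44],[14,0,0,0,0,0,44],[10,0,0,0,0,0,44]],
  ],
)

```text
time_s: 12.5
ee_pos: [0.4985, 0.2916, 0.0307]
eef_rot: [-0.817, 1.57, -2.559]
force: [0.8, 0.6, -0.7]
grip_width: 0.0488
```

Request:
play_rows(
  deltas=[
    [[4,0,0,0,0,0,44],[2,0,0,0,0,0,44],[1,0,0,0,0,0,44],[0,0,0,0,0,0,44]],
  ],
)

```text
time_s: 12.9
ee_pos: [0.4986, 0.2922, 0.025]
eef_rot: [2.251, 1.57, 0.509]
force: [-0.0, 0.7, -0.7]
grip_width: 0.0491
```

```bash
python3 - <<'E'
from m import *
o=ctrl.get_obs(); print(o['time_s'],o['ee_pos'],o['force'],o['grip_width'])
s=shot('side','side7')
cv2.imwrite('pics/c7.png',cv2.resize(s['img'][130:220,160:280],None,fx=6,fy=6,interpolation=cv2.INTER_CUBIC)[:,:,::-1])
E
```

```text
12.9 [0.4986292  0.2922338  0.02496865] [-0.04504357  0.67770533 -0.70179159] 0.049065190513860504
```

View pics/c7.png

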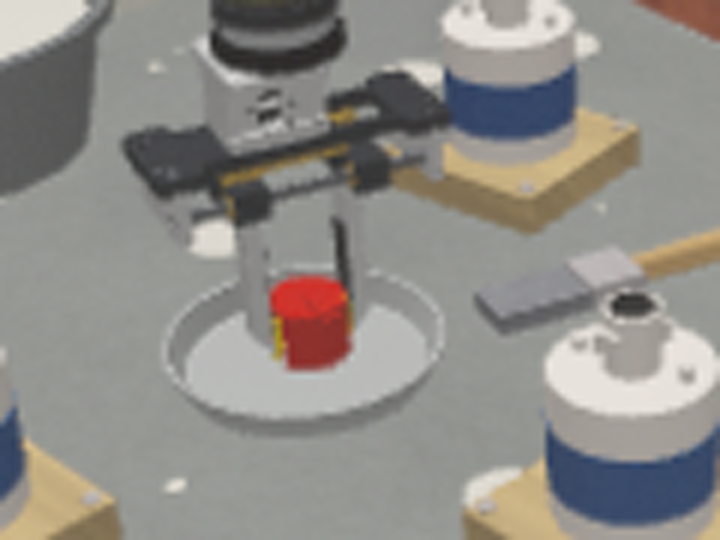

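The cap hangs just above the dish floor, upright. I'll keep lowering in 1 mm steps until it touches.

Request:
play_rows(
  deltas=[
    [[1,0,0,0,0,0,44],[1,0,0,0,0,0,44],[1,0,0,0,0,0,44],[1,0,0,0,0,0,44],[1,0,0,0,0,0,44],[1,0,0,0,0,0,44],[0,0,0,0,0,0,44]],
  ],
)

```text
time_s: 13.65
ee_pos: [0.4983, 0.292, 0.0183]
eef_rot: [-0.878, 1.57, -2.619]
force: [-0.3, -0.2, -0.8]
grip_width: 0.0489
```

Request:
play_rows(
  deltas=[
    [[0.5,0,0,0,0,0,44],[0.5,0,0,0,0,0,44],[0,0,0,0,0,0,44]],
  ],
)

```text
time_s: 13.95
ee_pos: [0.4984, 0.2921, 0.0179]
eef_rot: [2.159, 1.571, 0.417]
force: [-2.9, -1.9, 5.6]
grip_width: 0.0488
```

Touchdown: the force rose to 5.6 N. I'll release slowly.

Request:
play_rows(
  deltas=[
    [[0,0,0,0,0,0,51],[0,0,0,0,0,0,54],[0,0,0,0,0,0,57],[0,0,0,0,0,0,60],[0,0,0,0,0,0,64],[0,0,0,0,0,0,70],[0,0,0,0,0,0,78],[0,0,0,0,0,0,82],[0,0,0,0,0,0,82],[0,0,0,0,0,0,82]],
  ],
)

```text
time_s: 14.95
ee_pos: [0.4983, 0.2921, 0.0174]
eef_rot: [-0.975, 1.571, -2.717]
force: [-1.2, -0.4, 0.4]
grip_width: 0.0821
```

```bash
python3 - <<'E'
from m import *
o=ctrl.get_obs(); print(o['time_s'],o['ee_pos'],o['force'],o['grip_width'])
shot('wrist','wrist8')
E
```

```text
14.95 [0.49834804 0.2920674  0.01738005] [-1.16400399 -0.37499328  0.36292936] 0.08209038632436705
```

View pics/wrist8.png

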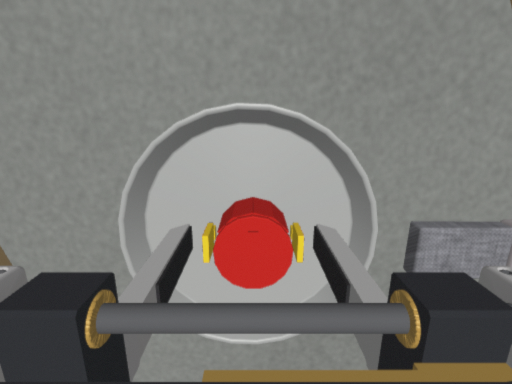

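The fingers are clear of both tabs at (209,241) and (297,241), and the cap sits in the middle of the dish. Retreating upward.

Request:
play_rows(
  deltas=[
    [[-8,0,0,0,0,0,82],[-20,0,0,0,0,0,82],[-25,0,0,0,0,0,82],[-25,0,0,0,0,0,82],[-25,0,0,0,0,0,82],[-25,0,0,0,0,0,82],[-25,0,0,0,0,0,82],[-25,0,0,0,0,0,82],[-20,0,0,0,0,0,82],[0,0,0,0,0,0,82]],
  ],
)

```text
time_s: 16.0
ee_pos: [0.4992, 0.2925, 0.2188]
eef_rot: [2.212, 1.566, 0.471]
force: [1.2, -0.1, 0.3]
grip_width: 0.0823
```

```bash
python3 - <<'E'
from m import *
o=ctrl.get_obs(); print(o['time_s'],o['ee_pos'],o['force'],o['grip_width'])
shot('wrist','wrist9'); s=shot('scene','scene9'); d=shot('side','side9')
cv2.imwrite('pics/c9.png',np.hstack([s['img'][:,100:450],cv2.resize(d['img'][150:230,160:260],(450,384),interpolation=cv2.INTER_CUBIC)])[:,:,::-1])
a=load('side0')['img'].astype(int)
c=load('wrist9'); r=comps(c['img'],'red',(150,80,380,300)); y=comps(c['img'],'yel',(150,80,380,300)); print(r,y)
print('tab mid',np.mean([onz(c,*k[1],.03)for k in y],axis=0))
E
```

```text
16.0 [0.49916419 0.2924944  0.21877399] [ 1.22556296 -0.13207822  0.33485162] 0.08228938457353932
[(array([ 233,  159,   37,   40, 1131], dtype=int32), array([251.31918656, 178.87975243]))] [(array([228, 172,   4,  15,  45], dtype=int32), array([229.35555556, 178.4       ])), (array([271, 172,   4,  14,  39], dtype=int32), array([273.        , 178.23076923]))]
tab mid [0.49722046 0.29243977 0.03      ]
```

View pics/c9.png

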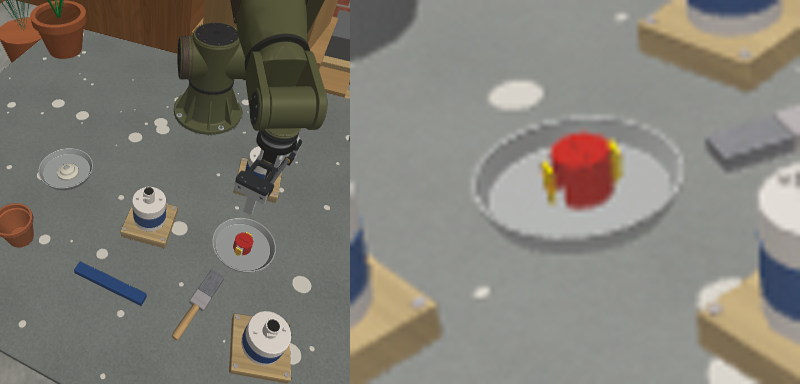

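View pics/wrist9.png

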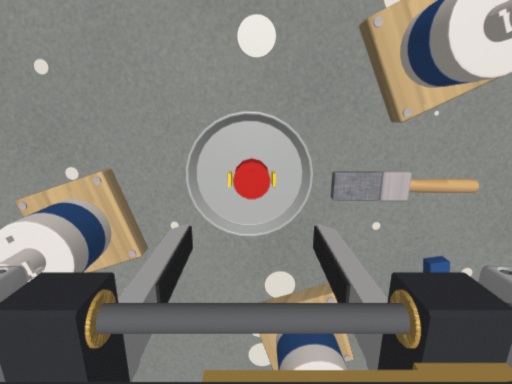

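The cap stands upright and flat in the middle of the empty dish, with its tabs sprung out. The jar is open and the other things look unmoved. The gripper is clear, so I'll hand in.

```bash
python3 -c "
from station import hand_in
print(hand_in())"
```

```text
the job is handed in; nothing more can be done
None
```

The hardener jar is open, its cap is in the empty grey dish, and the job is handed in after about 16 s of robot time; `hand_in` gives no verdict.

- **What I did:** I took the rightmost jar, the only one of the three with a cap. I squeezed both tabs fully in (opening about 49 mm) and turned the cap about 73° anticlockwise with them held. I lifted it off, lowered it in small steps until it touched the dish floor (5.6 N), then released it slowly and backed straight up.
- **Last checks:** The final pictures show the cap upright and flat at about (0.497, 0.292), within 2 mm of the dish centre I measured, with its tabs sprung out. The gripper is about 20 cm above the bench and touches nothing. The rosette, brush, bar and pot look unmoved by eye, but I did not measure them again. No check failed or disagreed.

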